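# Raise a lathe tool rest to the height gauge and hold it

### The arm

A 7-joint arm with a two-finger parallel gripper is mounted at the origin on the work surface. World frame = base frame: x ahead of the robot, y to its left, z up, the work surface at z = 0. Lengths are in m, angles in rad, forces in N, time in s.
With the tool pointing down it reaches from about 0.425 to 0.925 m from the base axis. Payload 6.8 kg.
Tool frame: the origin (TCP) lies between the finger pads; the fingertips stand 22 mm ahead of it and the grasp point (between the pads) lies 3 mm ahead of it; z points along the fingers, y is the line along which they close (so a half turn about z gives the same grasp; the last joint's range is limited). The gripper opens to 85 mm and grips with 20 to 120 N. Pads are 22 mm wide; open, the fingers measure 114 mm over their backs; the gripper's body (76 mm by 85 mm) begins 54 mm behind the grasp point. The pads swing forward as they close: fully open they stand 13 mm farther back than shut.
Start: joints at [-1.351, 0.477, 0.022, 1.555, -0.011, 1.109, -0.083], TCP at [0.217, 0.639, 0.253] pointing down, gripper open.
Joint ranges: [-2.96, 2.96], [-0.34, 2.1], [-1.41, 1.46], [0.24, 2.44], [-1.37, 4.51], [0.17, 1.92], [-2.96, 2.96]. Speed limits (rad/s): [2.39, 2.39, 3.14, 3.14, 3.14, 3.14, 3.14].

### API

Orientations are given as a unit quaternion [w, x, y, z].
In Python, from station import bot gives the robot as it stands.
- The arm moves only by the tool servo_tool, never from a script. Its argument "motion" is a list that holds one entry, the list of rows, each a list of 5 numbers: the opening, from 0 (shut) to 1 (fully open), then the shift along the world's x, y, z each as a share of 0.04 m, from -1 to 1, then the turn about the world's z as a share of 0.12 rad, from -1 to 1. A call has 1 to 20 rows; each row shifts and turns the commanded pose from where the row before left it; what a row does not reach is not made up. A row lasts 1/10 s, in which the tool goes at most 50 mm and 8.59 degrees, less where a joint would pass 70% of its speed; a pose out of reach is approached as far as the arm can. A call with a number of a shift or a turn outside -1 to 1 is refused whole. A call with a gripper value outside its range is refused whole. The fingers move at their own pace and stop on an object; "newtons" is the grip in N (left out, the last holds). Time passes only in rows, so rows that do not move let the fingers close. It gives the time, the measured TCP pose, the force, the opening and the grip force at its end, in the units of the state.
- bot.get_obs(): the state, without advancing time (a new reading comes with each control period).
- bot.read_camera(name): name is "scene" or "top"; returns (picture, depth): 400x640x3 uint8, red, green, blue; 400x640 float32, m along the optical axis (not along the pixel's ray), 0 where there is no reading.
- bot.get_calibration(name): a dict with "fovy" (degrees; the focal length in pixels is half the picture's height over the tangent of half this angle, whatever the lens; pixels are square), "cx", "cy" (the principal point, pixels), "k1" (the pictures are not rectified: a ray, as slopes to the right and down, at radius r is drawn at 1 + k1 r^2 times it, then the intrinsics apply), "view" (4x4, takes a point from world to camera coordinates). Camera axes: x right, y down, z forward; pixel columns grow to the right and rows downward; lengths in m; the calibration is good to about 2 mm. A picture is of the moment at which its call begins. get_calibration takes no time and is no camera call.
- bot.hand_in(): hands the job in; it is judged then, once.
The state is a dict: "t": time; "q": joint angles; "joint_vel": joint speeds; "joint_torque": joint torques, N m; "eef_pos": TCP position; "tool_rot": TCP orientation; "contact_force": force on the tool from outside, world axes, zero at the start; "torque": the same for the moment, N m; "gripper_width": opening from 0.0 (shut) to 1.0 (fully open); "grasp_force": force on a finger pad.
Only numpy, scipy, OpenCV 4.12 (cv2) and the standard library are available. Lean on these libraries where they do the work, as an engineer would, in place of code of your own. Each camera call takes 0.05 s, during which the arm holds its last target. There are 200 camera calls.

### The job

Swing the red-handled keeper clear of the tool rest, which must stay seated in its holder meanwhile. Then take the rest by its bar and draw it straight up, part of the way out of its snug bore and without tilting it, until the top of the bar is level with the yellow pointer of the height gauge, and finish holding it there in the gripper so that a colleague can clamp it. Never pull the stem right out, and leave the gauge, the bowl, the gouge and the brass ferrule alone.

Things in the scene. Friction and masses are not known exactly. Their poses are not given: they have to be found in the camera images.
- banjo: Fixed blue cast holder. Origin on the bench under the axis of its bored boss (64 x 64 mm, 105 mm high); a foot 100 mm wide and 22 mm thick runs out to 240 mm along its +x, with a rib 70 mm high against the boss. A lug on the -x side (to x = -62 mm) carries the keeper. x forward, z up.
- bore_mouth (a point): Centre of the mouth of the vertical bore in the boss's top, 105 mm above the bench. The bore is 25.5 mm wide and 98 mm deep, the stem 24 mm thick. Axes as banjo.
- rest: Loose steel T-shaped tool rest, 0.5 to 0.75 kg. Origin on the stem's axis under its flange, which sits on the boss when down. z up the stem, y along the bar. Stem 24 mm thick, 92 mm long below the origin; flange 48 mm wide, 8 mm thick; neck 24 mm thick up to 55 mm; dark bar 140 (y) x 24 (x) mm, from 55 to 81 mm. Grip it across x at mid-bar. Free to turn; starts within 0.25 rad of square.
- rest_top (a point): Middle of the bar's top face, 81 mm above the rest's origin, on the stem's axis; axes as rest. 186 mm above the bench when fully down.
- rest_foot (a point): Lower end of the stem, 92 mm below the rest's origin; axes as rest.
- keeper (a joint): Keeper angle, 0 to 1.5 rad, starts 0 to 0.2. Flat steel lever 14 mm wide, 115 to 123 mm above the bench. At 0 its tongue lies over the rest's flange, so the rest cannot rise, and its handle arm points along the holder's -x. Grows counter-clockwise from above: the handle swings to the holder's -y. Clear of the flange above 0.8. Light friction (1 N at the handle) holds it.
- keeper_pivot (a point): Point on the keeper's vertical pivot axis, 46 mm from the bore's axis along the holder's -x, 113 mm above the bench; axes turn with the keeper.
- keeper_grip (a point): On the axis of the keeper's red upright handle, a round post 15 mm thick and 80 mm from the pivot, standing from 123 to 163 mm above the bench; this point is at 147 mm.
- gauge: Fixed height gauge: round steel base 76 mm wide and 18 mm high, column 12 mm thick up to 288 mm. Origin under the column on the bench. On a brass slide 26 mm wide sits the yellow pointer, which sticks out 73 mm from the column along the gauge's -x.
- pointer_tip (a point): Tip of the yellow pointer, on its middle line; its height (206 to 244 mm above the bench) is the height wanted for the top of the bar. Axes as gauge.
- bowl: Loose turned wooden bowl, 110 mm wide, 50 mm high; origin under its centre. Bystander.
- gouge: Loose lathe gouge lying on the bench, about 302 mm long and 24 mm thick, with wooden handle and brass ferrule; origin on the bench where the handle meets the ferrule; x along the blade (152 mm), handle 150 mm the other way. Bystander.
- ferrule: Loose brass ring standing on the bench, 30 mm wide, 24 mm high; origin under its centre. Bystander.
Mind the look-alikes: they are no part of the job. Leave any blue look-alike of the rest alone.

How it is judged:
On the way:
1. the keeper is swung clear of the flange (beyond 0.78 rad) with the rest still down in its holder (value of joint keeper above 0.78 rad and z of rest in the frame of bore_mouth below 0.006 m), for 0.2 s.
At the end, for the whole second after the job is handed in: Keeper beyond 0.7 rad; the gripper holds the rest (over 3 N), still (under 10 mm/s), bar top within 6 mm of the pointer tip's height, stem at least 20 mm in the bore and within 4 mm of its axis, upright within 0.05 rad, not forced against the holder (under 15 N) (value of joint keeper above 0.7 rad and z of rest_top in the frame of pointer_tip between -0.006 and 0.006 m and z of rest_foot in the frame of bore_mouth below -0.02 m and horizontal distance between rest_foot and bore_mouth below 0.004 m and angle between rest's own z axis and vertical below 0.05 rad and linear speed of rest below 0.01 m/s and contact force between the fingers and rest above 3 N and contact force between banjo and rest below 15 N); the arm keeps its last pose, push and grip.
It fails at once if the stem is pulled out of the bore (z of rest_foot in the frame of bore_mouth above -0.012 m).
It fails at once if the rest is tilted by more than 0.1 rad (angle between rest's own z axis and vertical above 0.1 rad).
It fails at once if the gauge's pointer is shifted by more than 5 mm (distance of pointer_tip from where it was at the start of the episode above 0.005 m).
It fails at once if the bowl, the gouge or the ferrule is moved by more than 25 mm (distance of any of bowl, gouge, ferrule from where it was at the start of the episode above 0.025 m).
It also fails if it takes over 46 s, if anything falls off the work surface, if the arm or the gripper's body presses on something with over 40 N, if the wrist force passes 120 N, or if a joint passes its speed limit or range.

## Working session

There is one attempt and no reset: what is moved stays moved. The work goes in short steps, Python scripts to look and compute and a tool call to move; the robot and the scene stay as the last step left them, time stands still between calls to the robot, and variables do not carry over. Pictures are saved under pics/ and viewed, at most 10 in all, crops included, and the job is handed in when it is done.

Besides the shell and the picture viewer there is one more tool, called after "Request:" as a command line: name --argument value ..., lists and objects as JSON in quotes. servo_tool: Moves the arm, as the interface text tells. Shift numbers are shares of 0.04 m and turn numbers shares of 0.12 rad, none past 1 either way. Its arguments: {"type":"object","properties":{"motion":{"type":"array"},"newtons":{"type":"number"}},"required":["motion"]}

```bash
mkdir -p pics; cat > h.py <<'E'
import numpy as np, cv2
from station import bot
def cloud(name):
    im,d=bot.read_camera(name); c=bot.get_calibration(name)
    f=200/np.tan(np.radians(c["fovy"])/2)
    K=np.array([[f,0,c["cx"]],[0,f,c["cy"]],[0,0,1.]])
    v,u=np.mgrid[0:400,0:640].astype(np.float32)
    n=cv2.undistortPoints(np.stack([u.ravel(),v.ravel()],1)[:,None],K,np.array([c["k1"],0,0,0.]))[:,0]
    z=d.ravel(); P=np.c_[n*z[:,None],z,np.ones(z.size)]
    W=(P@np.linalg.inv(np.array(c["view"])).T)[:,:3].reshape(400,640,3)
    W[d==0]=np.nan
    return im,W
E
python3 - <<'E'
from h import *
for n in("scene","top"):
    im,W=cloud(n); cv2.imwrite(f"pics/{n}0.png",im[...,::-1]); np.savez(f"{n}0.npz",im=im,W=W)
    print(n,bot.get_calibration(n))
print(bot.get_obs())
E
```

```text
scene {'fovy': 52.9296132919758, 'cx': 317.0746399481728, 'cy': 205.88367830602283, 'k1': -0.018242357256746458, 'view': array([[ 0.78664008,  0.61740946,  0.00171562, -0.45297148],
       [ 0.46328684, -0.58843143, -0.66265658, -0.17329993],
       [-0.40812092,  0.52206705, -0.74892143,  1.41314372],
       [ 0.        ,  0.        ,  0.        ,  1.        ]])}
top {'fovy': 51.24345119525315, 'cx': 309.23056198527127, 'cy': 197.9931162575339, 'k1': -0.10422376130547076, 'view': array([[ 0.0124796 , -0.99973162, -0.01951763,  0.02548631],
       [-0.99084567, -0.00973996, -0.13464766,  0.56935188],
       [ 0.13442142,  0.02101931, -0.9907013 ,  1.03081842],
       [ 0.        ,  0.        ,  0.        ,  1.        ]])}
{'t': 0.1, 'q': array([-1.35111093,  0.47774452,  0.02234271,  1.55634494, -0.01154155,
        1.10931083, -0.08311465]), 'joint_vel': array([ 8.30418234e-04, -3.23715278e-03, -7.32904765e-05, -4.37817661e-03,
       -3.11589385e-04, -1.80516062e-03, -1.07273439e-03]), 'joint_torque': array([ 4.02025500e-03, -5.97756529e+01,  1.61346808e+00, -2.81952631e+01,
        1.28492620e-02,  5.06685217e-03,  2.19750984e-05]), 'eef_pos': array([0.21715068, 0.63858863, 0.25240797]), 'tool_rot': array([-9.44356263e-05,  1.63166383e-01,  9.86598209e-01, -8.34789383e-04]), 'contact_force': array([-0.95341615, -0.22338385, -0.04078903]), 'torque': array([ 0.00470283, -0.01043762, -0.03860774]), 'grasp_force': 0.0, 'gripper_width': 0.9987244713978797}
```

View pics/scene0.png

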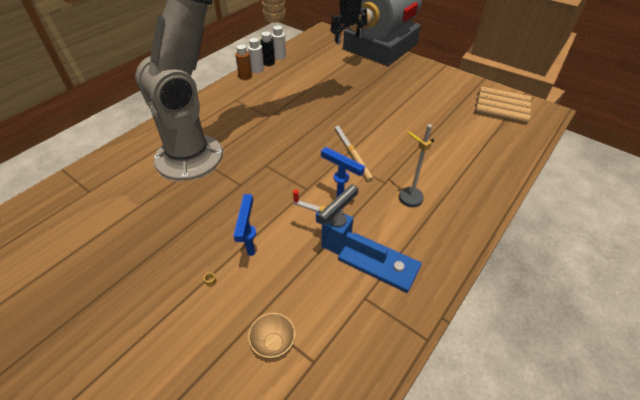

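View pics/top0.png

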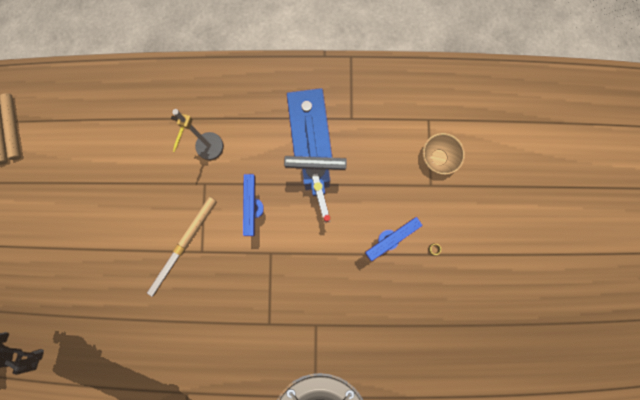

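The scene view shows the keeper's red handle at (296,196), the dark bar at (340,204), the yellow pointer at (420,140) and blue decoys at (343,160) and (245,218). In the top view the handle is at (326,218), the bar runs from (285,162) to (346,164), the pointer is at (181,135), and the decoys are at (250,205) and (393,240).

```bash
cat > m.py <<'E'
from h import *
def meas(S):
    for n,(im,W) in S.items():
        hsv=cv2.cvtColor(im,cv2.COLOR_RGB2HSV); h,s,v=[hsv[...,i].astype(int) for i in range(3)]
        X,Y,Z=W[...,0],W[...,1],W[...,2]
        R=(X>.3)&(X<1)&(abs(Y)<.45)
        near=R&(X>.5)&(abs(Y)<.15)
        def rep(t,m):
            p=W[m]
            if len(p)<3: print(n,t,len(p));return
            print(n,t,len(p),'med',np.median(p,0).round(4),'lo',np.percentile(p,3,0).round(4),'hi',np.percentile(p,97,0).round(4))
        rep('red',R&((h<6)|(h>174))&(s>170)&(Z>.1)&(Z<.18))
        rep('yellow',R&(h>22)&(h<32)&(s>170)&(Z>.17))
        bt=near&(s<90)&(Z>.178)&(Z<.3)
        rep('bartop',bt)
        if bt.sum()>20:
            (c,sz,a)=cv2.minAreaRect(W[bt][:,:2].astype(np.float32)*1000); print('  rect',c,sz,a)
        rep('lever',near&(s<70)&(Z>.108)&(Z<.132))
        f=R&(h>100)&(h<125)&(s>140)&(Z>.016)&(Z<.03)&(X>.6)&(abs(Y)<.12)
        rep('foot',f)
        if f.sum()>20: print('  rect',cv2.minAreaRect(W[f][:,:2].astype(np.float32)*1000))
        k,l,st,ce=cv2.connectedComponentsWithStats((R&(h>100)&(h<125)&(s>140)&(Z>.03)).astype(np.uint8))
        for i in range(1,k):
            if st[i,4]>60: rep('blue%d'%i,l==i)
E
python3 - <<'E'
from m import *
S={}
for n in("scene","top"):
    d=np.load(n+"0.npz"); S[n]=(d["im"],d["W"])
meas(S)
for n,(u0,u1,v0,v1) in {"top":(240,380,80,240),"scene":(270,450,110,260)}.items():
    cv2.imwrite(f"pics/{n}_z.png",cv2.resize(S[n][0][v0:v1,u0:u1,::-1],None,fx=4,fy=4,interpolation=cv2.INTER_CUBIC)[:600])
E
```

```text
scene red 46 med [ 0.5117 -0.0138  0.1533] lo [ 0.5045 -0.0168  0.1306] hi [ 0.5171 -0.0066  0.165 ]
scene yellow 24 med [0.6773 0.3159 0.2272] lo [0.6596 0.3048 0.2247] hi [0.6952 0.32   0.2332]
scene bartop 441 med [0.6346 0.0104 0.187 ] lo [ 0.6214 -0.0513  0.1795] hi [0.6451 0.0791 0.19  ]
  rect (632.2662963867188, 15.34786605834961) (137.4022674560547, 26.18808364868164) 88.33173370361328
scene lever 251 med [0.6253 0.0033 0.1188] lo [ 0.5188 -0.0116  0.1102] hi [0.6527 0.0349 0.1281]
scene foot 1663 med [0.7891 0.0149 0.0232] lo [ 0.6643 -0.0189  0.0182] hi [0.8653 0.083  0.0273]
  rect ((735.8028564453125, 29.988113403320312), (267.8619689941406, 98.1405258178711), 6.885191440582275)
scene blue1 657 med [0.5414 0.1583 0.163 ] lo [0.4766 0.1495 0.0532] hi [0.6025 0.1738 0.1766]
scene blue2 662 med [ 0.4738 -0.1661  0.1728] lo [ 0.4304 -0.2166  0.042 ] hi [ 0.5077 -0.1117  0.1772]
scene blue4 1155 med [0.6684 0.0177 0.0688] lo [ 0.6135 -0.0165  0.0325] hi [0.7771 0.0406 0.1073]
top red 7 med [ 0.5094 -0.009   0.1636] lo [ 0.5048 -0.0131  0.161 ] hi [ 0.5116 -0.0068  0.1639]
top yellow 0
top bartop 696 med [0.629  0.0168 0.1859] lo [ 0.6175 -0.0481  0.1803] hi [0.6418 0.0819 0.1895]
  rect (630.38525390625, 16.754669189453125) (139.38766479492188, 25.300687789916992) 88.17143249511719
top lever 320 med [0.5809 0.005  0.1223] lo [ 0.5224 -0.0097  0.1112] hi [0.6262 0.034  0.1295]
top foot 1517 med [0.7682 0.0308 0.0223] lo [ 0.691  -0.0131  0.0183] hi [0.8573 0.0842 0.026 ]
  rect ((771.468994140625, 36.88859939575195), (187.87887573242188, 92.69642639160156), 8.022698402404785)
top blue1 213 med [0.7242 0.0289 0.0701] lo [0.6769 0.0181 0.0665] hi [0.7745 0.0394 0.0745]
top blue3 569 med [0.5377 0.1655 0.1733] lo [0.471  0.1555 0.1702] hi [0.5994 0.176  0.1767]
top blue9 661 med [ 0.4632 -0.1555  0.1732] lo [ 0.4234 -0.2102  0.1001] hi [ 0.4992 -0.1063  0.1762]
```

View pics/scene_z.png

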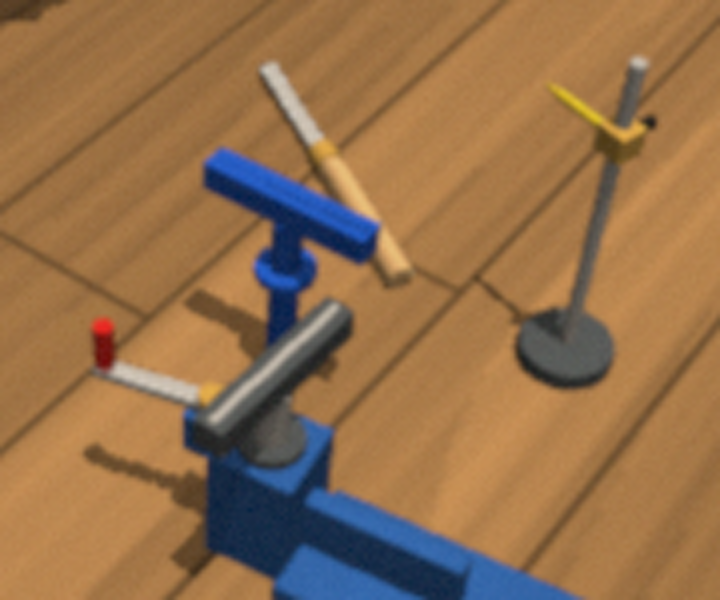

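Request:
servo_tool --motion '[[[0.6, 0.37, -0.81, 0, -1], [0.6, 0.37, -0.81, 0, -1], [0.6, 0.37, -0.81, 0, -1], [0.6, 0.37, -0.81, 0, -1], [0.6, 0.37, -0.81, 0, -1], [0.6, 0.37, -0.81, 0, -1], [0.6, 0.37, -0.81, 0, -1], [0.6, 0.37, -0.81, 0, -1], [0.6, 0.37, -0.81, 0, -1], [0.6, 0.37, -0.81, 0, -1], [0.6, 0.37, -0.81, 0, -1], [0.6, 0.37, -0.81, 0, -1], [0.6, 0.37, -0.81, 0, -1], [0.6, 0.37, -0.81, 0, -1], [0.6, 0.37, -0.81, 0, -1], [0.6, 0.37, -0.81, 0, -1], [0.6, 0.37, -0.81, 0, -1], [0.6, 0.37, -0.81, 0, -1], [0.6, 0.3, -0.7, 0, -1], [0.6, 0, 0, 0, -1]]]' --newtons 20

```text
t: 2.1
eef_pos: [0.4966, 0.0233, 0.2535]
tool_rot: [0.001, 0.98, 0.2, 0.0]
contact_force: [-0.3, -0.5, 0.7]
gripper_width: 0.601
grasp_force: 0.0
```

```bash
cat > st.py <<'E'
from h import *
o=bot.get_obs(); w,x,y,z=o["tool_rot"]
ty=[2*(x*y-w*z),1-2*(x*x+z*z)]
print(o["t"],o["eef_pos"].round(4),"yaw",np.degrees(np.arctan2(ty[1],ty[0])).round(1),"F",o["contact_force"].round(1),"w",round(o["gripper_width"],3),"g",o["grasp_force"],o["q"].round(2))
E
python3 st.py; python3 - <<'E'
from m import *
# pointer: fine look
for n,hz in(("scene",None),("top",None)):
    d=np.load(n+"0.npz"); im,W=d["im"],d["W"]
    hsv=cv2.cvtColor(im,cv2.COLOR_RGB2HSV); X,Y,Z=W[...,0],W[...,1],W[...,2]
    m=(hsv[...,0]>20)&(hsv[...,0]<34)&(hsv[...,1]>150)&(X>.55)&(X<.85)&(Y>.2)&(Y<.45)&(Z>.12)
    for a in zip(*np.nonzero(m)): print(n,a[1],a[0],hsv[a],W[a].round(4))
E
```

```text
2.1 [0.4966 0.0233 0.2535] yaw -67.0 F [-0.3 -0.5  0.7] w 0.601 g 0.0 [-0.8   0.21  0.74  2.01 -0.17  0.98 -1.15]
scene 408 132 [ 22 191 191] [0.6532 0.3204 0.2283]
scene 409 133 [ 23 200 185] [0.6571 0.3197 0.227 ]
scene 410 133 [ 24 205 211] [0.6608 0.3177 0.2301]
scene 409 134 [ 21 180 150] [0.6581 0.3188 0.2245]
scene 410 134 [ 23 201 175] [0.6615 0.3176 0.2269]
scene 411 134 [ 24 209 204] [0.6632 0.3208 0.2258]
scene 412 134 [ 24 200 215] [0.6674 0.3176 0.2299]
scene 411 135 [ 23 196 161] [0.6648 0.3182 0.2246]
scene 412 135 [ 24 205 194] [0.6678 0.3181 0.2262]
scene 413 135 [ 24 200 218] [0.6712 0.3169 0.2286]
scene 414 135 [ 24 189 217] [0.6746 0.3156 0.2311]
scene 412 136 [ 22 185 152] [0.6687 0.3175 0.2234]
scene 413 136 [ 23 201 189] [0.672  0.3166 0.2256]
scene 414 136 [ 24 209 216] [0.6763 0.3129 0.2301]
scene 415 136 [ 25 201 216] [0.6779 0.3162 0.2288]
scene 413 137 [ 21 179 147] [0.6729 0.316  0.2228]
scene 414 137 [ 24 199 178] [0.6767 0.3135 0.2264]
scene 415 137 [ 24 205 207] [0.6782 0.3173 0.2247]
scene 416 137 [ 24 199 217] [0.6813 0.3168 0.2265]
scene 417 137 [ 2
[... 3624 characters left out ...]
0.3205 0.2285]
top 177 144 [ 23 162 183] [0.6599 0.3188 0.2271]
top 175 145 [ 27 159 224] [0.6581 0.3238 0.2253]
top 176 145 [ 25 167 209] [0.6587 0.3223 0.2231]
top 177 145 [ 22 153 170] [0.6587 0.3201 0.2229]
top 174 146 [ 25 153 217] [0.6554 0.3252 0.2271]
top 175 146 [ 26 162 221] [0.6548 0.3222 0.2294]
top 176 146 [ 24 166 193] [0.6563 0.322  0.2236]
top 174 147 [ 25 158 219] [0.6541 0.3265 0.2233]
top 175 147 [ 26 164 209] [0.6536 0.3234 0.2254]
top 176 147 [ 22 154 176] [0.6544 0.3224 0.222 ]
top 174 148 [ 24 161 219] [0.6516 0.326  0.2243]
top 175 148 [ 24 161 193] [0.6509 0.3228 0.2269]
top 174 149 [ 25 162 212] [0.6486 0.3247 0.2274]
top 174 150 [ 25 156 198] [0.6468 0.3252 0.2256]
```

Request:
servo_tool --motion '[[[0.5, 0.17, -0.42, 0, -0.5], [0.5, 0.16, -0.42, 0, -0.6], [0.5, 0, 0, -0.5, 0], [0.5, 0, 0, -0.7, 0], [0.5, 0, 0, -0.2, 0], [0.5, 0, 0, 0, 0], [0.5, 0, 0, 0, 0]]]'

```text
t: 2.8
eef_pos: [0.5095, -0.0061, 0.1981]
tool_rot: [0.0, 0.99, 0.14, 0.0]
contact_force: [1.2, -0.1, 0.6]
gripper_width: 0.503
grasp_force: 0.0
```

```bash
python3 st.py; python3 - <<'E'
from h import *
im,W=cloud("scene"); im2,_=cloud("top")
a=cv2.resize(im[130:250,250:390,::-1],(420,360)); b=cv2.resize(im2[140:260,260:380,::-1],(360,360))
cv2.imwrite("pics/c1.png",np.hstack([a,b]))
E
```

```text
2.8 [ 0.5095 -0.0061  0.1981] yaw -73.9 F [ 1.2 -0.1  0.6] w 0.503 g 0.0 [-0.71  0.33  0.73  2.04 -0.28  0.87 -1.11]
```

View pics/c1.png

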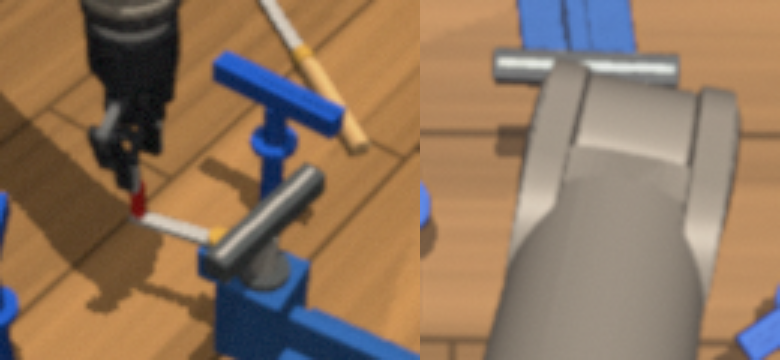

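The picture (left half) shows the fingers straight above the red post at (137,200), with the lever below.

Request:
servo_tool --motion '[[[0.5, 0, -0.1, -0.2, 0], [0.5, 0, 0, -0.25, 0], [0.5, 0, 0, -0.25, 0], [0.5, 0, 0, -0.25, 0], [0.5, 0, 0, -0.25, 0], [0.5, 0, 0, 0, 0]]]'

```text
t: 3.5
eef_pos: [0.5079, -0.0097, 0.1477]
tool_rot: [0.0, 0.99, 0.14, -0.001]
contact_force: [0.0, 0.4, 0.3]
gripper_width: 0.502
grasp_force: 0.0
```

```bash
python3 st.py; python3 - <<'E'
import numpy as np
c=np.array([.5854,.010]); b=np.radians(7.5)
for k in [.136,.35,.55,.75,.95,1.15,1.25]:
    a=b+k; print(k,(c-.08*np.array([np.cos(a),np.sin(a)])).round(4),"yaw",np.degrees(a).round(1)-90)
E
```

```text
3.5 [ 0.5079 -0.0097  0.1477] yaw -73.9 F [0.  0.4 0.3] w 0.502 g 0.0 [-0.64  0.41  0.68  2.08 -0.36  0.77 -1.03]
0.136 [ 0.5082 -0.0111] yaw -74.7
0.35 [ 0.5145 -0.027 ] yaw -62.4
0.55 [ 0.5232 -0.0404] yaw -51.0
0.75 [ 0.5345 -0.0517] yaw -39.5
0.95 [ 0.5478 -0.0606] yaw -28.1
1.15 [ 0.5625 -0.0667] yaw -16.599999999999994
1.25 [ 0.5703 -0.0686] yaw -10.900000000000006
```

Request:
servo_tool --motion '[[[0.3, 0, 0, 0, 0], [0.3, 0, 0, 0, 0], [0.3, 0.08, -0.22, 0, 0.85], [0.3, 0.08, -0.22, 0, 0.85], [0.3, 0.11, -0.17, 0, 0.83], [0.3, 0.11, -0.17, 0, 0.83], [0.3, 0.14, -0.14, 0, 0.83], [0.3, 0.14, -0.14, 0, 0.83], [0.3, 0.17, -0.11, 0, 0.83], [0.3, 0.17, -0.11, 0, 0.83], [0.3, 0.18, -0.08, 0, 0.83], [0.3, 0.18, -0.08, 0, 0.83], [0.3, 0.2, -0.05, 0, 0.83], [0.3, 0, 0, 0, 0], [0.3, 0, 0, 0, 0]]]'

```text
t: 5.0
eef_pos: [0.5713, -0.0695, 0.1496]
tool_rot: [0.0, 0.771, 0.636, 0.0]
contact_force: [0.5, 0.1, 1.0]
gripper_width: 0.299
grasp_force: 0.0
```

```bash
python3 st.py
```

```text
5.0 [ 0.5713 -0.0695  0.1496] yaw -11.0 F [0.5 0.1 1. ] w 0.299 g 0.0 [-0.28  0.46  0.38  1.91 -0.23  0.81  0.03]
```

Request:
servo_tool --motion '[[[0.35, -0.02, 0, 0.3, 0], [0.35, 0, 0, 0.5, 0], [0.35, 0, 0, 0.6, 0], [0.35, 0, 0, 0.7, 0], [0.6, 0, 0, 0.6, 0], [0.9, -0.5, -0.5, 0, 0], [1, -0.9, -0.6, 0, 0], [1, -0.9, -0.6, 0, 0], [1, 0, 0, 0, 0], [1, 0, 0, 0, 0]]]'

```text
t: 6.0
eef_pos: [0.4779, -0.1378, 0.2583]
tool_rot: [0.0, 0.771, 0.636, 0.001]
contact_force: [0.2, 1.6, -0.8]
gripper_width: 0.999
grasp_force: 0.0
```

```bash
python3 st.py; python3 - <<'E'
from m import *
S={n:cloud(n) for n in("scene","top")}
meas(S)
a=cv2.resize(S["scene"][0][130:250,250:390,::-1],(420,360)); b=cv2.resize(S["top"][0][140:260,260:380,::-1],(360,360))
cv2.imwrite("pics/c2.png",np.hstack([a,b]))
E
```

```text
6.0 [ 0.4779 -0.1378  0.2583] yaw -11.0 F [ 0.2  1.6 -0.8] w 0.999 g 0.0 [-0.26  0.18  0.47  1.99 -0.1   0.99  0.07]
scene red 50 med [ 0.5709 -0.0712  0.1535] lo [ 0.5652 -0.0739  0.1321] hi [ 0.575  -0.0635  0.1665]
scene yellow 24 med [0.6774 0.3143 0.2283] lo [0.6581 0.3072 0.225 ] hi [0.6923 0.3221 0.2313]
scene bartop 451 med [0.6346 0.0089 0.1874] lo [ 0.6196 -0.0518  0.1796] hi [0.6453 0.0796 0.1913]
  rect (609.8592529296875, -41.65989685058594) (258.4538269042969, 65.02388763427734) 67.13031768798828
scene lever 251 med [ 0.624  -0.0016  0.12  ] lo [ 0.571  -0.0645  0.1101] hi [0.651  0.0327 0.1293]
scene foot 1670 med [0.7891 0.0148 0.0233] lo [ 0.6618 -0.0192  0.0182] hi [0.8653 0.0832 0.0275]
  rect ((735.0916137695312, 28.717857360839844), (268.84417724609375, 98.00674438476562), 7.647653579711914)
scene blue1 660 med [0.5415 0.1583 0.1631] lo [0.4762 0.1492 0.0502] hi [0.6023 0.1733 0.1767]
scene blue3 675 med [ 0.4741 -0.1661  0.1727] lo [ 0.4314 -0.2167  0.0449] hi [ 0.5083 -0.1121  0.1769]
scene blue4 1153 med [0.6686 0.0179 0.0688] lo [ 0.6137 -0.0161  0.0325] hi [0.7769 0.04   0.1073]
top red 10 med [ 0.5654 -0.0663  0.1633] lo [ 0.5618 -0.072   0.1578] hi [ 0.5708 -0.063   0.1664]
top yellow 0
top bartop 687 med [0.6297 0.0168 0.1859] lo [ 0.6175 -0.0482  0.181 ] hi [0.6417 0.0816 0.189 ]
  rect (629.9924926757812, 16.98131561279297) (139.55389404296875, 24.725547790527344) 88.30238342285156
top lever 367 med [5.865e-01 2.000e-04 1.221e-01] lo [ 0.5678 -0.0588  0.1106] hi [0.6264 0.038  0.128 ]
top foot 1492 med [0.7662 0.031  0.0222] lo [ 0.6908 -0.0131  0.0185] hi [0.8559 0.0846 0.026 ]
  rect ((770.9807739257812, 36.79925537109375), (187.98867797851562, 93.01293182373047), 7.820976257324219)
top blue1 215 med [0.7245 0.029  0.0702] lo [0.6765 0.0181 0.0667] hi [0.7747 0.0394 0.0736]
top blue3 570 med [0.5361 0.1654 0.1734] lo [0.4711 0.1555 0.1702] hi [0.5991 0.1762 0.1764]
```

View pics/c2.png

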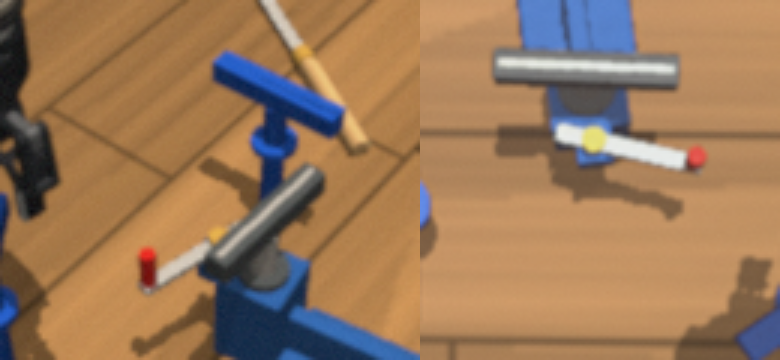

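The keeper stands well clear at about 1.2 rad (post at right (697,157)), and the rest is still seated. Next I go over the bar.

Request:
servo_tool --motion '[[[0.6, 0.64, 0.64, 0, 0.22], [0.6, 0.64, 0.64, 0, 0.23], [0.6, 0.64, 0.64, 0, 0.22], [0.6, 0.64, 0.64, 0, 0.23], [0.6, 0.64, 0.64, 0, 0.22], [0.6, 0.64, 0.64, 0, 0.23], [0.6, 0, 0, 0, 0], [0.6, 0, 0, 0, 0]]]'

```text
t: 6.9
eef_pos: [0.6327, 0.0182, 0.2565]
tool_rot: [-0.0, 0.715, 0.699, -0.001]
contact_force: [0.2, 0.0, -0.2]
gripper_width: 0.599
grasp_force: 0.0
```

```bash
python3 st.py
```

```text
6.9 [0.6327 0.0182 0.2565] yaw -1.4 F [ 0.2  0.  -0.2] w 0.599 g 0.0 [-0.39  0.42  0.36  1.68 -0.16  1.08 -0.01]
```

Request:
servo_tool --motion '[[[0.6, -0.04, -0.04, -0.3, 0], [0.6, 0, 0, -0.4, 0], [0.6, 0, 0, -0.4, 0], [0.6, 0, 0, -0.4, 0], [0.6, 0, 0, -0.4, 0], [0.6, 0, 0, -0.26, 0], [0.6, 0, 0, 0, 0], [0.6, 0, 0, 0, 0]]]'

```text
t: 7.7
eef_pos: [0.6304, 0.0141, 0.1711]
tool_rot: [0.0, 0.717, 0.697, -0.0]
contact_force: [0.4, -1.1, 0.1]
gripper_width: 0.602
grasp_force: 0.0
```

```bash
python3 st.py
```

```text
7.7 [0.6304 0.0141 0.1711] yaw -1.6 F [ 0.4 -1.1  0.1] w 0.602 g 0.0 [-0.37  0.51  0.34  1.76 -0.2   0.91  0.03]
```

Request:
servo_tool --motion '[[[0.45, 0, 0.04, 0, 0], [0.35, 0, 0.02, 0, 0], [0.3, 0, 0, 0, 0], [0.26, 0, 0, 0, 0], [0.2, 0, 0, 0, 0], [0.1, 0, 0, 0, 0], [0, 0, 0, 0, 0], [0, 0, 0, 0, 0], [0, 0, 0, 0, 0], [0, 0, 0, 0, 0]]]' --newtons 50

```text
t: 8.7
eef_pos: [0.6311, 0.0174, 0.1715]
tool_rot: [0.0, 0.716, 0.698, 0.001]
contact_force: [1.0, 1.2, 5.5]
gripper_width: 0.274
grasp_force: 49.8
```

```bash
python3 st.py
```

```text
8.7 [0.6311 0.0174 0.1715] yaw -1.5 F [1.  1.2 5.5] w 0.274 g 49.82508719433099 [-0.37  0.51  0.33  1.76 -0.2   0.91  0.02]
```

Gripped, with small side forces. I lift slowly by half.

Request:
servo_tool --motion '[[[0, 0, 0, 0.05, 0], [0, 0, 0, 0.1, 0], [0, 0, 0, 0.1, 0], [0, 0, 0, 0.1, 0], [0, 0, 0, 0.1, 0], [0, 0, 0, 0.05, 0], [0, 0, 0, 0, 0], [0, 0, 0, 0, 0]]]'

```text
t: 9.5
eef_pos: [0.6303, 0.0171, 0.1911]
tool_rot: [-0.0, 0.716, 0.698, -0.0]
contact_force: [1.2, 1.3, -5.6]
gripper_width: 0.274
grasp_force: 49.9
```

```bash
python3 st.py
```

```text
9.5 [0.6303 0.0171 0.1911] yaw -1.5 F [ 1.2  1.3 -5.6] w 0.274 g 49.917693519964814 [-0.38  0.48  0.34  1.74 -0.19  0.95  0.02]
```

Request:
servo_tool --motion '[[[0, 0, 0, 0.05, 0], [0, 0, 0, 0.1, 0], [0, 0, 0, 0.1, 0], [0, 0, 0, 0.1, 0], [0, 0, 0, 0.1, 0], [0, 0, 0, 0.05, 0], [0, 0, 0, 0, 0], [0, 0, 0, 0, 0]]]'

```text
t: 10.3
eef_pos: [0.6305, 0.0169, 0.211]
tool_rot: [0.0, 0.717, 0.698, -0.0]
contact_force: [0.6, 0.5, -5.6]
gripper_width: 0.274
grasp_force: 49.9
```

```bash
python3 st.py;python3 - <<'E'
from m import *
S={"scene":cloud("scene")}
meas(S); im,W=S["scene"]
for _ in range(4): W=np.dstack([W,cloud("scene")[1]])
W=W.reshape(400,640,-1,3).mean(2)
d=np.load("scene0.npz")
hsv=cv2.cvtColor(im,cv2.COLOR_RGB2HSV).astype(int); X,Y,Z=W[...,0],W[...,1],W[...,2]
m=(hsv[...,1]<110)&(X>.605)&(X<.66)&(Y>-.055)&(Y<.088)&(Z>.205)&(Z<.25)
for y0 in np.arange(-.055,.085,.01):
    k=m&(Y>=y0)&(Y<y0+.01)
    z=Z[k]; print(y0.round(3),k.sum(),(np.percentile(z,[50,80,95]).round(4) if k.sum()>3 else ''))
cv2.imwrite("pics/c3.png",cv2.resize(im[100:260,250:450,::-1],(750,600)))
E
```

```text
10.3 [0.6305 0.0169 0.211 ] yaw -1.5 F [ 0.6  0.5 -5.6] w 0.274 g 49.92562869563699 [-0.38  0.46  0.35  1.73 -0.18  0.99  0.01]
scene red 55 med [ 0.5713 -0.0712  0.1557] lo [ 0.5634 -0.0732  0.1303] hi [ 0.5757 -0.062   0.1654]
scene yellow 24 med [0.6791 0.3146 0.2274] lo [0.6593 0.306  0.2244] hi [0.6944 0.3204 0.2342]
scene bartop 1114 med [0.6389 0.006  0.2459] lo [ 0.5783 -0.0511  0.2032] hi [0.6883 0.0274 0.2966]
  rect (634.6626586914062, 12.521728515625) (107.53659057617188, 106.09868621826172) 39.70042037963867
scene lever 174 med [ 0.582  -0.019   0.1238] lo [ 0.5693 -0.0693  0.1088] hi [0.6425 0.0171 0.1276]
scene foot 1664 med [0.7887 0.0146 0.0232] lo [ 0.6606 -0.0187  0.0182] hi [0.8654 0.0831 0.0276]
  rect ((735.638916015625, 28.763866424560547), (267.64398193359375, 98.86734008789062), 7.569774627685547)
scene blue2 77 med [0.6    0.1601 0.173 ] lo [0.5867 0.0213 0.1557] hi [0.6684 0.1732 0.3233]
scene blue5 658 med [ 0.4739 -0.1658  0.173 ] lo [ 0.4313 -0.2169  0.0456] hi [ 0.5078 -0.1121  0.1771]
scene blue6 1333 med [0.6648 0.0156 0.0711] lo [ 0.5971 -0.0161  0.0332] hi [0.7754 0.0404 0.109 ]
-0.055 75 [0.2206 0.2264 0.2273]
-0.045 43 [0.2263 0.227  0.2278]
-0.035 46 [0.2261 0.227  0.2275]
-0.025 41 [0.2266 0.2273 0.228 ]
-0.015 42 [0.2262 0.227  0.2275]
-0.005 49 [0.2266 0.23   0.2423]
0.005 132 [0.2271 0.2406 0.2473]
0.015 49 [0.2318 0.2413 0.2442]
0.025 8 [0.2349 0.2443 0.2476]
0.035 0 
0.045 7 [0.2235 0.2263 0.2266]
0.055 11 [0.2202 0.2271 0.2275]
0.065 0 
0.075 2 
0.085 3
```

View pics/c3.png

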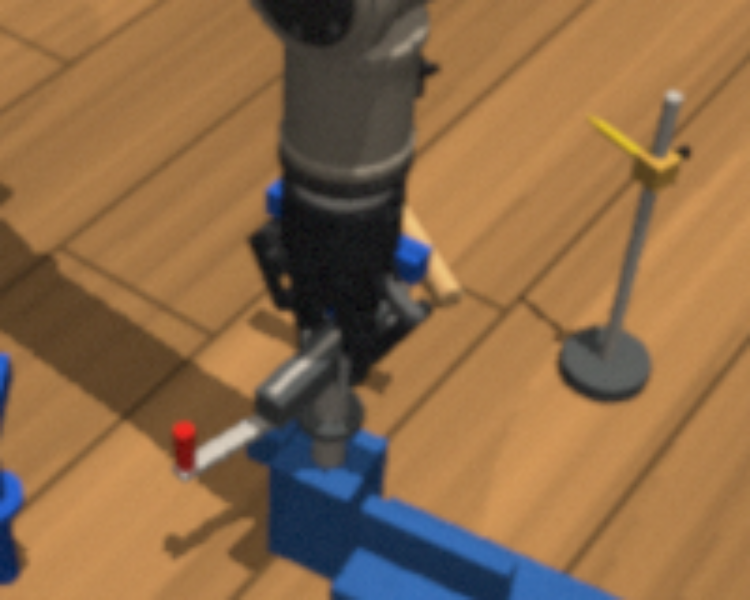

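The bar stands raised and upright with its stem in the bore. Its top measures 0.2266 m and the pointer about 0.2265 m, and the keeper is clear. I am handing in.

```bash
python3 -c "
from station import bot
print(bot.hand_in())"
```

```text
the job is handed in; nothing more can be done
None
```

I swung the keeper clear to about 1.2 rad with the rest still seated, then lifted the rest about 40 mm until its top measured level with the pointer (0.2266 m against about 0.2265 m); I handed it in held in the gripper, and the hand-in returned no verdict.

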